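Wedge a rocking cylinder head steady on the bench

ROBOT

A 6-joint arm with a two-finger parallel gripper is mounted at the origin on the work surface. World frame = base frame: x ahead of the robot, y to its left, z up, the work surface at z = 0. Lengths are in m, angles in rad, forces in N, time in s.
With the tool pointing down it reaches from about 0.35 to 0.975 m from the base axis. Payload 4.9 kg.
Tool frame: the origin (TCP) lies at the very end of the fingers, on their centre line; the grasp point (between the pads) lies 19 mm behind it (ctrl.pinch_z is the distance from the TCP to the grasp point, in m); z points along the fingers, y is the direction in which the jaws open and shut (so a half turn about z gives the same grasp; the last joint's range is limited). The gripper opens to 85 mm and grips with 20 to 120 N. Pads are 22 mm wide; open, the fingers measure 114 mm over their backs; the gripper's body (76 mm by 85 mm) begins 54 mm behind the grasp point. The pads swing forward as they close: fully open they stand 13 mm farther back than shut.
Start: joints at [-1.23, 0.053, 1.613, -0, 1.476, -0.119], TCP at [0.277, -0.56, 0.231] pointing down, gripper open.
Joint ranges: [-3.01, 3.01], [-1.01, 2.22], [0.06, 2.58], [-1.02, 4.17], [0.09, 2.62], [-3.14, 3.14]. Speed limits (rad/s): [2.57, 2.57, 3.14, 3.14, 3.14, 3.14].

INTERFACE

Orientations are given as a rotation vector (axis times angle).
In Python, from station import ctrl gives the robot as it stands.
- The arm moves only by the tool carry_out, never from a script. Its argument "series" is a list of rows, each a list of 7 numbers: the shift along the world's x, y, z each as a share of 0.025 m, from -1 to 1, then the turn, a rotation vector about the world's x, y, z each as a share of 0.1 rad, from -1 to 1, then the opening, from 0 (shut) to 1 (fully open). A call has 1 to 12 rows; each row shifts and turns the commanded pose from where the row before left it; what a row does not reach is not made up. A row lasts 1/10 s, in which the tool goes at most 50 mm and 8.59 degrees, less where a joint would pass 70% of its speed; a pose out of reach is approached as far as the arm can. A call with a number of a shift or a turn outside -1 to 1 is refused whole. A call with a gripper value outside its range is refused whole. The fingers move at their own pace and stop on an object; "grip_force" is the grip in N (left out, the last holds). Time passes only in rows, so rows that do not move let the fingers close. It gives the time, the measured TCP pose, the force and the opening at its end, in the units of the state.
- ctrl.get_obs(): the state, without advancing time (a new reading comes with each control period).
- ctrl.get_image(name): name is "side" or "top"; returns a dict with "frame" (400x640x3 uint8, blue, green, red), "fx", "fy", "cx", "cy" (pixels), "k1" (the pictures are not rectified: a ray, as slopes to the right and down, at radius r is drawn at 1 + k1 r^2 times it, then the intrinsics apply), "R" (3x3) and "t" (3): a world point X has camera coordinates R X + t. Camera axes: x right, y down, z forward; pixel columns grow to the right and rows downward; lengths in m; the calibration is good to about 2 mm. A picture is of the moment at which its call begins. There is no depth.
- ctrl.finish_job(): hands the job in, once; it reports no verdict.
Trained networks look in a picture, given as the dict that the camera call returned (one of the last four; its "shot" number tells which), for a name from the list of things; names that differ only in an ending like _2 or _b are one class to them, and where a whole thing is asked for, a point or a joint stands for the part that bears it (a point fixed in the world has none). Each returns a list of dicts, best first, with "p" (0 to 1); they miss things now and then, are a little off and sometimes report something else, mostly with a low value. They report only what shows in the picture. A call takes as long as a camera call. They do not tell look-alikes from the thing itself.
- ctrl.trace(picture, name): "mask" (400x640 bool, what is visible of it) and "rect" ([left, top, width, height] as shares, 0 to 1, of the picture: columns of its width, rows of its height, round what is visible of it).
- ctrl.mark_of(picture, name): "position" ([column, row] as shares, 0 to 1, of the picture: columns of its width, rows of its height: a listed point, or the origin of a listed thing).
The state is a dict: "t": time; "q": joint angles; "dq": joint speeds; "effort": joint torques, N m; "tool_pos": TCP position; "tool_rot": TCP orientation; "contact_force": force on the tool from outside, world axes, zero at the start; "wrist_torque": the same for the moment, N m; "opening": finger opening in m.
Only numpy, scipy, OpenCV 4.12 (cv2) and the standard library are available. Lean on these libraries where they do the work, as an engineer would, in place of code of your own. Each camera call takes 0.05 s, during which the arm holds its last target.

TASK

The cylinder head on the bench rocks on its four legs because the leg at its near left corner, as seen from the robot, is jammed short. Press down on the deck at that corner to feel it rock, then push the wooden wedge along the bench, thin end first, under that leg until the corner no longer gives when you press it firmly, without jacking the head up off its other legs. Only push and press with the fingers: lift nothing, do not shove the head along the bench, and leave the other things where they are.

Things in the scene. Friction and masses are not known exactly. Their poses are not given: they have to be found in the camera images.
- head: Bare aluminium two-cylinder head, 180 (x) x 250 (y) x 62 mm, 4.5 kg, loose, on four legs at x = +-76, y = +-112 mm. Flat deck (two round chambers) 88 mm above the bench, underside 26 mm. Origin: on the bench under its middle; x roughly away from the robot, y roughly to its left, turned by up to 0.35 rad. Pressed over the short leg it rocks down; let go, it falls back level by itself
- corner (a point): Point on the flat deck top, 88 mm above the bench, straight above the axis of the short leg, 14 mm (x) and 13 mm (y) in from the deck's edges: the corner to press. Unwedged, a slow press of 3 to 9 N rocks it 5 to 9 mm down (and up to 6 mm outwards, rubbing under the finger) until the leg meets the bench; a firm press is about 10 N
- leg_spot (a point): Point at bench height straight under the short leg (head x = -76, y = +112 mm). Legs are 13 mm steel rods ending in black rubber balls 20 mm across; three stand on the bench, this one hangs 4.5 to 8.5 mm above it, so that the wedge is snug 20 to 52 mm in. The wedge goes in from the head's +y side
- wedge: Plain pale wooden wedge lying flat, 160 x 45 mm, 60 g. Origin: centre of its underside; x runs along it to the thin end. Thickness rises evenly from 2 mm at the thin end (x = +80 mm) to 22 mm at the upright butt (x = -80 mm). Once it bears on the leg it takes about 4 to 12 N to drive it snug and it stays where left; pushed with over about 17 N it jacks the head up
- wedge_tip (a point): Middle of the wedge's thin end, at bench height. It starts on the head's +y side, 30 to 80 mm from the short leg, pointing roughly at it, up to 40 mm to one side of it and up to 0.2 rad askew
- valve: steel engine valve, 95 mm tall, standing on its 33 mm disc in front of the head; not to be disturbed. Origin: centre of its underside
- jar: closed jar, 64 mm across and 75 mm tall, standing; not to be disturbed. Origin: centre of its underside
- socket: steel socket, 25 mm across and 38 mm tall, standing; not to be disturbed. Origin: centre of its underside
- spanner: steel spanner, 170 mm long, lying flat beyond the head; not to be disturbed. Origin: on the bench under its middle
Mind the look-alikes: they are no part of the job. There is more than one size of the wedge; the job needs the smallest.

How it is judged:
On the way, in this order (a step that is already met when the one before it is completed fails the run):
1. the fingers press down on the deck at the corner over the short leg and the head rocks down under them (contact force between the fingers and head above 1 N and horizontal distance between the grasp point and corner below 0.05 m and angle between head's own z axis and vertical above 0.025 rad), for 0.1 s.
2. the fingers press that corner again, firmly (over 5 N), with the wedge under the short leg carrying the press, and the corner gives less than about 1 mm (contact force between the fingers and head above 5 N and horizontal distance between the grasp point and corner below 0.05 m and contact force between wedge and head above 3 N and angle between head's own z axis and vertical below 0.008 rad), for 0.25 s.
At the end, for the whole second after the job is handed in: The wedge lies flat with the short leg standing on it and pressing on it (more than 0.3 N), the leg's axis within the wedge's 45 mm width, the head is level within 0.008 rad (no leg jacked up by more than about 1 to 2 mm), and both are at rest (angle between head's own z axis and vertical below 0.008 rad and contact force between wedge and head above 0.3 N and y of corner in the frame of wedge between -0.0225 and 0.0225 m and x of corner in the frame of wedge between -0.01 and 0.082 m and angle between wedge's own z axis and vertical below 0.05 rad and linear speed of each of head, wedge below 0.01 m/s); the robot touches nothing.
It fails at once if the wedge is lifted off the bench (over 10 mm) or stood up (height (world z) of wedge above 0.01 m or angle between wedge's own z axis and vertical above 0.25 rad).
It fails at once if the head is lifted (over 15 mm), tipped over (0.2 rad) or shoved more than 25 mm along the bench (height (world z) of head above 0.015 m or angle between head's own z axis and vertical above 0.2 rad or distance of head from where it was at the start of the episode above 0.025 m).
It fails at once if the valve, jar, socket or spanner is moved more than 25 mm, or the valve knocked over (distance of any of valve, jar, socket, spanner from where it was at the start of the episode above 0.025 m or angle between valve's own z axis and vertical above 0.5 rad).
It also fails if it takes over 72 s, if anything falls off the work surface, if the arm or the gripper's body presses on something with over 40 N, if the wrist force passes 120 N, or if a joint passes its speed limit or range.

## Working session

There is one attempt and no reset: what is moved stays moved. The work goes in short steps, Python scripts to look and compute and a tool call to move; the robot and the scene stay as the last step left them, time stands still between calls to the robot, and variables do not carry over. Pictures are saved under pics/ and viewed, and the job is handed in when it is done.

Besides the shell and the picture viewer there is one more tool, called as a command line: name --pt "numbers of a row" for each row, then --argument value for the rest. carry_out: Moves the arm, as the interface text tells. Shift numbers are shares of 0.025 m and turn numbers shares of 0.1 rad, none past 1 either way. Its arguments: {"type":"object","properties":{"series":{"type":"array"},"grip_force":{"type":"number"}},"required":["series"]}

```bash
ls; mkdir -p pics; cat > h.py <<'E'
import numpy as np, cv2
from station import ctrl
def K(p): return np.array([[p['fx'],0,p['cx']],[0,p['fy'],p['cy']],[0,0,1.]])
def D(p): return np.array([p['k1'],0,0,0,0.])
def ray(p,uv):
    R=np.array(p['R']);t=np.array(p['t'])
    n=cv2.undistortPoints(np.array([[uv]],float),K(p),D(p))[0,0]
    return -R.T@t, R.T@np.array([n[0],n[1],1.])
def onz(p,uv,z):
    c,d=ray(p,uv); return c+d*(z-c[2])/d[2]
def proj(p,X):
    o,_=cv2.projectPoints(np.array(X,float).reshape(-1,3),cv2.Rodrigues(np.array(p['R'],float))[0],np.array(p['t'],float),K(p),D(p)); return o[:,0]
def px(m): return [m[0]*640,m[1]*400]
E
python3 - <<'E'
from h import *
for n in('top','side'):
    p=ctrl.get_image(n); cv2.imwrite(f'pics/{n}0.png',p['frame'])
    print(n,p['fx'],p['k1'],-np.array(p['R']).T@np.array(p['t']))
    for k,z in [('head',0),('corner',.088),('leg_spot',0),('wedge',0),('wedge_tip',0),('valve',0),('jar',0),('socket',0),('spanner',0)]:
        for r in ctrl.mark_of(p,k)[:4]:
            u=px(r['position']); print(k,round(r['p'],2),np.round(u,1),np.round(onz(p,u,z),4))
o=ctrl.get_obs();print(o)
E
```

```text
pics
top 467.94031960585323 0.026274702115072626 [0.44922255 0.11184125 1.40986547]
head 0.78 [398.  193.7] [ 0.5871 -0.0887  0.    ]
corner 0.86 [357.  200.9] [0.5601 0.04   0.088 ]
leg_spot 0.5 [355.1 201. ] [0.5672 0.041  0.    ]
wedge 0.98 [308.9 190.8] [0.6007 0.1799 0.    ]
wedge 0.69 [291.2 261.9] [0.3878 0.2359 0.    ]
wedge 0.59 [196.5 286.8] [0.3184 0.52   0.    ]
wedge 0.23 [338.1 190.5] [0.6    0.0915 0.    ]
wedge_tip 0.92 [229.  305.8] [0.2612 0.4224 0.    ]
wedge_tip 0.62 [337.  190.1] [0.6012 0.0948 0.    ]
wedge_tip 0.6 [264.5 233.4] [0.4741 0.3156 0.    ]
valve 0.46 [394.7 246.9] [ 0.4278 -0.074   0.    ]
jar 0.63 [384.6 132.9] [ 0.7741 -0.0534  0.    ]
socket 0.38 [340.4 153.1] [0.7146 0.0823 0.    ]
spanner 0.62 [426.3 142. ] [ 0.7431 -0.1787  0.    ]
side 431.60475736392414 0.04128751383535672 [0.11362501 0.85696791 0.88026811]
head 0.95 [352.7 174.7] [ 0.5932 -0.0993  0.    ]
corner 0.65 [340.1 183.4] [0.5581 0.0478 0.088 ]
wedge 0.93 [303.  227.1] [0.6065 0.174  0.    ]
wedge 0.83 [357.5 278.8] [0.3915 0.2561 0.    ]
wedge 0.79 [329.2 377.9] [0.3268 0.508  0.  
[... 338 characters left out ...]
7477 -0.1886  0.    ]
{'t': 1.0, 'q': array([-1.23001135e+00,  5.26970272e-02,  1.61293786e+00, -1.51126140e-06,
        1.47602184e+00, -1.19002709e-01]), 'dq': array([-4.56198159e-04, -3.18198671e-05, -9.53937012e-04, -2.09103433e-04,
       -9.75070084e-05, -2.59708869e-04]), 'effort': array([-2.37481581e-03, -3.93695712e+01, -3.70473433e+01, -2.69312650e-04,
        4.84323773e-04, -1.87852123e-06]), 'tool_pos': array([ 0.27733329, -0.56005342,  0.23128277]), 'tool_rot': array([-3.05887731e+00, -7.15873535e-01,  1.34871608e-05]), 'contact_force': array([-0.46198971, -0.02483273,  0.4142289 ]), 'wrist_torque': array([ 0.04473856, -0.00653852,  0.04435253]), 'opening': 0.08548516307764162}
```

View pics/top0.png

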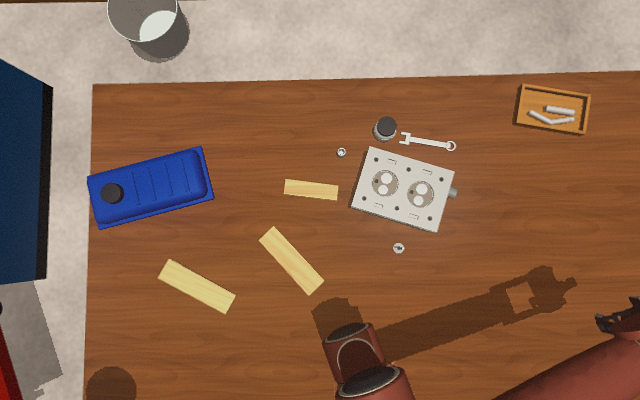

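View pics/side0.png

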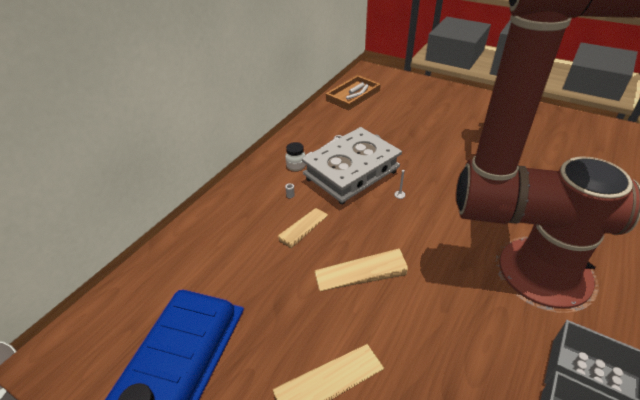

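The small wedge sits at about (310,190) px in the top view. The head is at (403,190), with its near left corner at about (352,207). Next I'll measure the deck corners and the wedge outline.

```bash
python3 - <<'E'
from h import *
from scipy.optimize import minimize
p=ctrl.get_image('top')
f=p['frame']; cv2.imwrite('pics/crop1.png',cv2.resize(f[130:250,270:470],None,fx=4,fy=4,interpolation=cv2.INTER_CUBIC))
hm=[r for r in ctrl.trace(p,'head')][:1]; 
wm=ctrl.trace(p,'wedge')
s=ctrl.get_image('side')
hs=ctrl.trace(s,'head')[:1]; ws=ctrl.trace(s,'wedge')
for r in hm+wm+hs+ws: print(r['p'],np.round(np.array(r['rect'])*[640,400,640,400]),r['mask'].sum())
def pick(l,uv): return [r['mask'] for r in l if r['mask'][uv[1],uv[0]]][0]
wt=pick(wm,(310,190)); wsd=pick(ws,(303,227))
def sil(p,X):
    im=np.zeros((1600,2560),np.uint8); h=cv2.convexHull((proj(p,X)*4+2).astype(np.float32)).astype(np.int32)
    cv2.fillConvexPoly(im,h,255); return cv2.resize(im,(640,400),interpolation=cv2.INTER_AREA)/255.
def tr(V,q):
    c,sn=np.cos(q[2]),np.sin(q[2]); R=np.array([[c,-sn,0],[sn,c,0],[0,0,1]]); return V@R.T+[q[0],q[1],0]
H=np.array([[x,y,z] for x in(-.09,.09) for y in(-.125,.125) for z in(.026,.088)])
W=np.array([[x,y,z] for x,zt in((-.08,.022),(.08,.002)) for y in(-.0225,.0225) for z in(0,zt)])
def fit(V,obs,q0):
    def cost(q): return sum(np.abs(sil(pp,tr(V,q))-m).sum() for pp,m in obs)
    r=minimize(cost,q0,method='Nelder-Mead',options=dict(initial_simplex=[np.array(q0)+d for d in ([0,0,0],[.01,0,0],[0,.01,0],[0,0,.06])],xatol=1e-4,fatol=.5)); return r.x,r.fun
for nm,V,a,b,q0 in(('head',H,hm[0]['mask'],hs[0]['mask'],[.59,-.09,-.25]),('wedge',W,wt,wsd,[.6,.175,-1.5])):
    for l,o in(('top',[(p,a)]),('side',[(s,b)]),('both',[(p,a),(s,b)])):
        q,c=fit(V,o,q0); print(nm,l,np.round(q,4),round(c,1))
        if nm=='head': print('  corner',np.round(tr(np.array([[-.076,.112,.088]]),q),4))
        else: print('  tip',np.round(tr(np.array([[.08,0,0],[-.08,0,0]]),q),4))
E
```

```text
0.59 [352. 150. 103.  84.] 5772
0.76 [160. 259.  79.  53.] 1723
0.72 [257. 228.  67.  64.] 1640
0.6 [281. 179.  59.  21.] 815
0.67 [396. 174.   9.  26.] 106
0.82 [314. 252.  93.  39.] 2205
0.68 [277. 208.  47.  36.] 872
0.58 [271. 342. 111.  56.] 3051
head top [ 0.5941 -0.0888 -0.3187] 212.5
  corner [[0.557  0.0414 0.088 ]]
head side [ 1.43   -1.5967  2.23  ] 106.0
  corner [[ 1.388  -1.7253  0.088 ]]
head both [ 0.5945 -0.0888 -0.3199] 4830.0
  corner [[0.5576 0.0414 0.088 ]]
wedge top [ 0.6043  0.1734 -1.7051] 43.6
  tip [[0.5936 0.0941 0.    ]
 [0.615  0.2527 0.    ]]
wedge side [ 0.6063  0.1742 -1.7042] 74.3
  tip [[0.5957 0.0949 0.    ]
 [0.617  0.2535 0.    ]]
wedge both [ 0.6044  0.1738 -1.6996] 127.6
  tip [[0.5942 0.0945 0.    ]
 [0.6147 0.2531 0.    ]]
```

View pics/crop1.png

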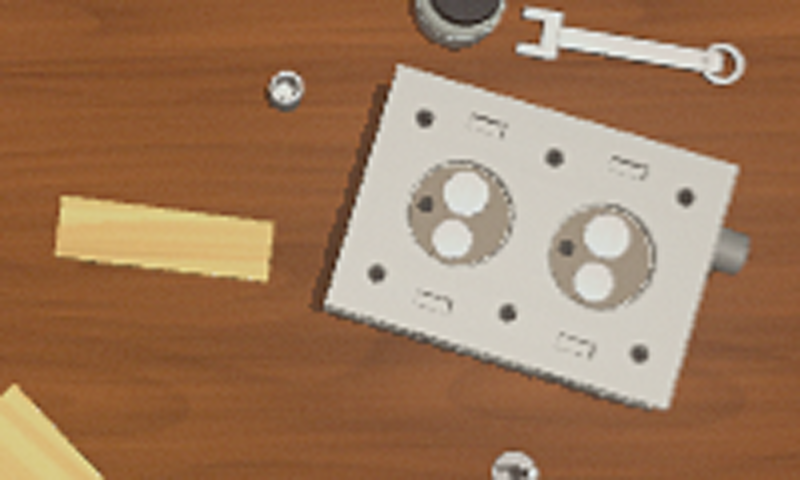

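The crop shows the deck corners clearly, at crop px (398,65), (738,166), (668,408) and (325,308). I'll compute the head pose from these.

```bash
python3 - <<'E'
from h import *
p=ctrl.get_image('top')
U=[(398,65),(738,166),(668,408),(325,308)]
P=np.array([onz(p,[(u+.5)/4-.5+270,(v+.5)/4-.5+130],.088) for u,v in U])
print(np.round(P,4),[round(np.linalg.norm(P[i]-P[(i+1)%4]),4) for i in range(4)])
L=np.array([[.09,.125],[.09,-.125],[-.09,-.125],[-.09,.125]])
c=P[:,:2].mean(0); A=(P[:,:2]-c).T@L; th=np.arctan2(A[1,0]-A[0,1],A[0,0]+A[1,1])
R=np.array([[np.cos(th),-np.sin(th)],[np.sin(th),np.cos(th)]]); print(c,th,np.round(P[:,:2]-c-L@R.T,4)); print('corner',c+R@[-.076,.112])
W=[(61,197),(273,222),(267,281),(56,255)]
Z=[.022,.002,.002,.022]
Q=np.array([onz(p,[(u+.5)/4-.5+270,(v+.5)/4-.5+130],z) for (u,v),z in zip(W,Z)]);print(np.round(Q,4))
tip=(Q[1]+Q[2])/2;butt=(Q[0]+Q[3])/2;d=tip-butt;print(tip,butt,np.linalg.norm(d[:2]),np.arctan2(d[1],d[0]))
cor=c+R@[-.076,.112]
Rw=R.T@(tip[:2]-cor);print('tip rel leg in head frame',Rw,'head-frame heading -y is',th-np.pi/2)
for k in('valve','jar','socket'): print(k)
E
```

```text
[[ 0.7171  0.0019  0.088 ]
 [ 0.6396 -0.2356  0.088 ]
 [ 0.4699 -0.1803  0.088 ]
 [ 0.5441  0.0576  0.088 ]] [np.float64(0.2499), np.float64(0.1785), np.float64(0.2492), np.float64(0.1818)]
[ 0.59268205 -0.08913053] -0.31038737855729887 [[ 0.0006 -0.0005]
 [-0.0006 -0.    ]
 [ 0.0011  0.0003]
 [-0.001   0.0002]]
corner [0.55452157 0.04073008]
[[0.6356 0.2505 0.022 ]
 [0.6162 0.0919 0.002 ]
 [0.5715 0.0973 0.002 ]
 [0.592  0.2546 0.022 ]]
[0.59382229 0.09462911 0.002     ] [0.61379472 0.25255542 0.022     ] 0.15918422304435198 -1.6965952622513665
tip rel leg in head frame [0.0209605 0.063327 ] head-frame heading -y is -1.8811837053521954
valve
jar
socket
```

The head pose agrees with the given sizes to about 1 mm. The corner is at (0.5545, 0.041), the wedge tip at (0.594, 0.0945) and the wedge heading is −1.70 rad. I'll move over the corner with the jaw axis along the head's x.

carry_out --pt "0.46 1 0 0 0 1 0" --pt "0.46 1 0 0 0 1 0" --pt "0.46 1 0 0 0 1 0" --pt "0.46 1 0 0 0 1 0" --pt "0.46 1 0 0 0 1 0" --pt "0.46 1 0 0 0 1 0" --pt "0.46 1 0 0 0 1 0" --pt "0.46 1 0 0 0 1 0" --pt "0.46 1 0 0 0 0 0" --pt "0.46 1 0 0 0 0 0" --pt "0.46 1 0 0 0 0 0" --pt "0.46 1 0 0 0 0 0"

```text
t: 2.55
tool_pos: [0.4157, -0.259, 0.2315]
tool_rot: [2.538, 1.85, 0.0]
contact_force: [0.4, -1.3, -0.2]
opening: 0.0002
```

carry_out --pt "0.46 1 0 0 0 0 0" --pt "0.46 1 0 0 0 0 0" --pt "0.46 1 0 0 0 0 0" --pt "0.46 1 0 0 0 0 0" --pt "0.46 1 0 0 0 0 0" --pt "0.46 1 0 0 0 0 0" --pt "0.46 1 0 0 0 0 0" --pt "0.46 1 0 0 0 0 0" --pt "0.46 1 0 0 0 0 0" --pt "0.46 1 0 0 0 0 0" --pt "0.46 1 0 0 0 0 0" --pt "0.46 1 0 0 0 0 0"

```text
t: 3.75
tool_pos: [0.5537, 0.041, 0.2314]
tool_rot: [2.538, 1.851, 0.0]
contact_force: [0.4, 0.5, -0.6]
opening: 0.0001
```

```bash
cat > st.py <<'E'
from h import *
from scipy.spatial.transform import Rotation as Ro
o=ctrl.get_obs(); M=Ro.from_rotvec(o['tool_rot']).as_matrix()
print('t',round(o['t'],2),'pos',np.round(o['tool_pos'],4),'F',np.round(o['contact_force'],2),'open',round(o['opening'],4),'jaw yaw',round(np.arctan2(M[1,1],M[0,1]),4),'z',np.round(M[:,2],3))
E
python3 st.py
```

```text
t 3.75 pos [0.5537 0.041  0.2314] F [ 0.44  0.5  -0.63] open 0.0001 jaw yaw -0.3109 z [ 0. -0. -1.]
```

carry_out --pt "0 0 -1 0 0 0 0" --pt "0 0 -1 0 0 0 0" --pt "0 0 -1 0 0 0 0" --pt "0 0 -1 0 0 0 0" --pt "0 0 -1 0 0 0 0" --pt "0 0 -0.5 0 0 0 0" --pt "0 0 0 0 0 0 0" --pt "0 0 0 0 0 0 0"

```text
t: 4.55
tool_pos: [0.554, 0.0399, 0.0947]
tool_rot: [2.538, 1.85, 0.001]
contact_force: [0.0, 0.3, -0.1]
opening: -0.0001
```

carry_out --pt "0 0 -0.08 0 0 0 0" --pt "0 0 -0.08 0 0 0 0" --pt "0 0 -0.06 0 0 0 0" --pt "0 0 -0.04 0 0 0 0" --pt "0 0 0 0 0 0 0"

```text
t: 5.05
tool_pos: [0.5533, 0.0399, 0.0873]
tool_rot: [-2.539, -1.851, 0.0]
contact_force: [0.1, 0.2, -0.5]
opening: 0.0002
```

carry_out --pt "0 0 -0.04 0 0 0 0" --pt "0 0 -0.04 0 0 0 0" --pt "0 0 0 0 0 0 0"

```text
t: 5.35
tool_pos: [0.5533, 0.0403, 0.0858]
tool_rot: [-2.538, -1.85, -0.0]
contact_force: [-2.2, 2.1, 5.2]
opening: -0.0004
```

carry_out --pt "0 0 -0.04 0 0 0 0" --pt "0 0 -0.04 0 0 0 0" --pt "0 0 0 0 0 0 0"

```text
t: 5.65
tool_pos: [0.5535, 0.0404, 0.0837]
tool_rot: [-2.538, -1.85, -0.001]
contact_force: [-3.3, 2.8, 5.7]
opening: -0.0001
```

carry_out --pt "0 0 -0.04 0 0 0 0" --pt "0 0 -0.04 0 0 0 0" --pt "0 0 0 0 0 0 0"

```text
t: 5.95
tool_pos: [0.5535, 0.0403, 0.0816]
tool_rot: [-2.538, -1.851, -0.001]
contact_force: [-1.7, 3.1, 4.2]
opening: -0.0001
```

carry_out --pt "0 0 -0.04 0 0 0 0" --pt "0 0 -0.04 0 0 0 0" --pt "0 0 0 0 0 0 0" --pt "0 0 0 0 0 0 0"

```text
t: 6.35
tool_pos: [0.5537, 0.0403, 0.0807]
tool_rot: [-2.538, -1.85, -0.001]
contact_force: [-4.6, 3.1, 9.5]
opening: 0.0006
```

```bash
python3 - <<'E'
from h import *
p=ctrl.get_image('side'); cv2.imwrite('pics/press.png',cv2.resize(p['frame'][100:260,250:450],None,fx=4,fy=4,interpolation=cv2.INTER_CUBIC)[:600])
E
python3 st.py
```

```text
t 6.4 pos [0.5537 0.0403 0.0806] F [-4.6   2.82  9.79] open -0.0001 jaw yaw -0.3109 z [ 0.     0.001 -1.   ]
```

View pics/press.png

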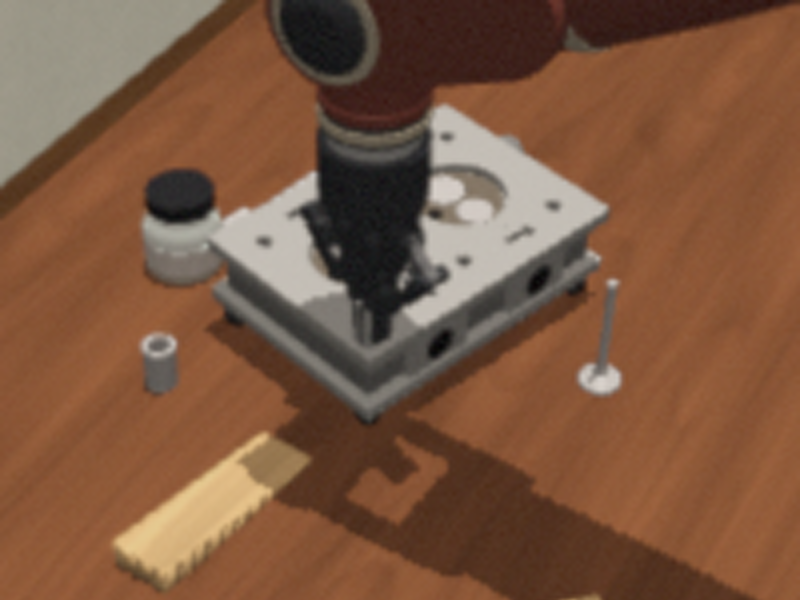

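The corner rocked about 6–7 mm and then stiffened at about 10 N, so step 1 is done. I'll lift off and go to the wedge's far side.

carry_out --pt "0 0 0.1 0 0 0 0" --pt "0 0 0.1 0 0 0 0" --pt "0 0 0.1 0 0 0 0" --pt "0 0 0.5 0 0 0 0" --pt "0 0 1 0 0 0 0" --pt "0.65 0.6 1 0 0 0 0" --pt "0.65 0.6 0 0 0 0 0" --pt "0.65 0.6 0 0 0 0 0" --pt "0.65 0.6 0 0 0 0 0" --pt "0.65 0.6 0 0 0 0 0" --pt "0.65 0.6 0 0 0 0 0" --pt "0 0 0 0 0 0 0"

```text
t: 7.6
tool_pos: [0.6518, 0.1312, 0.1495]
tool_rot: [-2.537, -1.852, -0.001]
contact_force: [-0.5, -0.5, -0.3]
opening: -0.0
```

```bash
python3 st.py; python3 - <<'E'
from h import *
p=ctrl.get_image('side'); cv2.imwrite('pics/s2.png',cv2.resize(p['frame'][100:260,250:450],None,fx=4,fy=4,interpolation=cv2.INTER_CUBIC)[:600])
E
```

```text
t 7.6 pos [0.6518 0.1312 0.1495] F [-0.45 -0.54 -0.29] open -0.0 jaw yaw -0.3095 z [ 0.  0. -1.]
```

View pics/s2.png

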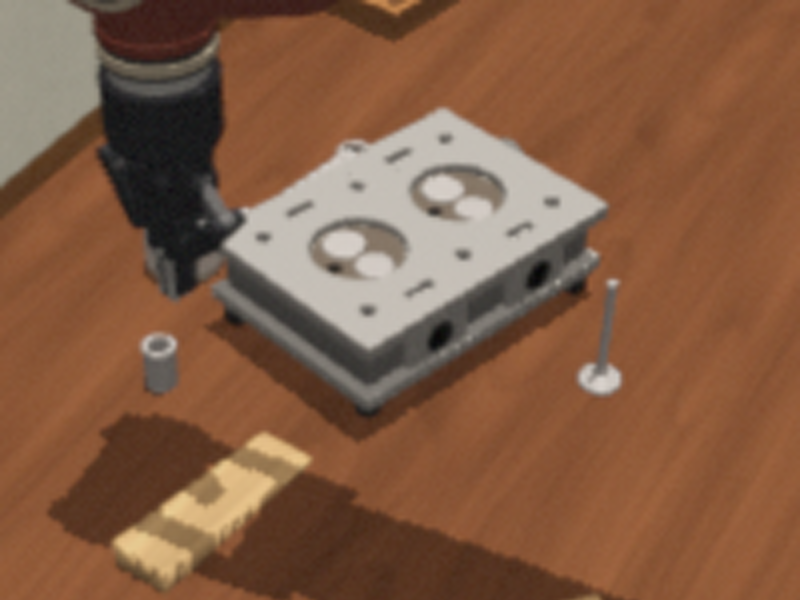

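The head is back level and the wedge is untouched. I'll descend beside the wedge.

carry_out --pt "0 0 -1 0 0 0 0" --pt "0 0 -1 0 0 0 0" --pt "0 0 -1 0 0 0 0" --pt "0 0 -1 0 0 0 0" --pt "0 0 -1 0 0 0 0" --pt "0 0 -0.4 0 0 0 0" --pt "0 0 -0.4 0 0 0 0" --pt "0 0 0 0 0 0 0"

```text
t: 8.45
tool_pos: [0.65, 0.1295, 0.0035]
tool_rot: [-2.538, -1.85, 0.002]
contact_force: [0.3, -0.4, 0.5]
opening: 0.0001
```

carry_out --pt "-0.2 0.06 0 0 0 0 0" --pt "-0.2 0.06 0 0 0 0 0" --pt "-0.2 0.06 0 0 0 0 0" --pt "0 0 0 0 0 0 0"

```text
t: 8.85
tool_pos: [0.6354, 0.1348, 0.0049]
tool_rot: [2.538, 1.851, 0.001]
contact_force: [0.7, -1.7, 1.0]
opening: 0.0
```

```bash
cat > wf.py <<'E'
from h import *
from scipy.optimize import minimize
import sys
p=ctrl.get_image('top')
f=p['frame']; cv2.imwrite('pics/%s.png'%sys.argv[1],cv2.resize(f[130:250,270:470],None,fx=4,fy=4,interpolation=cv2.INTER_CUBIC))
E
python3 wf.py push1; python3 st.py
```

```text
t 8.9 pos [0.6356 0.1347 0.0048] F [ 0.45 -0.67 -0.1 ] open -0.0001 jaw yaw -0.3105 z [ 0.001  0.    -1.   ]
```

View pics/push1.png

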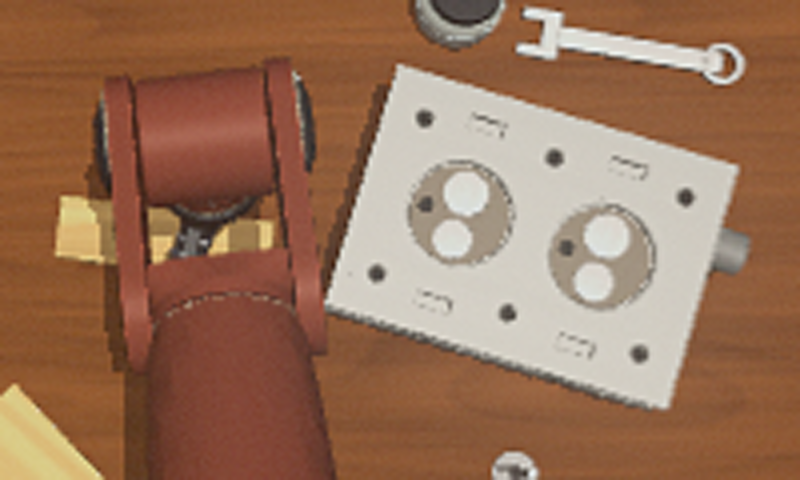

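The arm hides the wedge from the top camera. I'll push 15 mm and check from the side.

carry_out --pt "-0.15 0.05 -0.02 0 0 0 0" --pt "-0.15 0.05 -0.02 0 0 0 0" --pt "-0.15 0.05 0 0 0 0 0" --pt "-0.15 0.05 0 0 0 0 0" --pt "0 0 0 0 0 0 0"

```text
t: 9.4
tool_pos: [0.6202, 0.1397, 0.0031]
tool_rot: [-2.538, -1.851, 0.001]
contact_force: [0.0, 1.1, 1.1]
opening: -0.0
```

```bash
cat > wf.py <<'E'
from h import *
from scipy.optimize import minimize
import sys
cam=sys.argv[2]; x0,y0=(270,130) if cam=='top' else (260,120)
p=ctrl.get_image(cam); f=p['frame']
def sil(p,X):
    im=np.zeros((1600,2560),np.uint8); h=cv2.convexHull((proj(p,X)*4+2).astype(np.float32)).astype(np.int32)
    cv2.fillConvexPoly(im,h,255); return cv2.resize(im,(640,400),interpolation=cv2.INTER_AREA)/255.
def tr(V,q):
    c,s=np.cos(q[2]),np.sin(q[2]); return V@np.array([[c,-s,0],[s,c,0],[0,0,1]]).T+[q[0],q[1],0]
W=np.array([[x,y,z] for x,zt in((-.08,.022),(.08,.002)) for y in(-.0225,.0225) for z in(0,zt)])
q0=np.array([float(a) for a in sys.argv[3:6]])
g=(f[:,:,2].astype(int)-f[:,:,0]>40)&(f[:,:,1]>125)  # pale wood colour
near=cv2.dilate((sil(p,tr(W,q0))>0).astype(np.uint8),np.ones((25,25)))>0
ms=[('colour',g&near)]+[('net %.2f'%r['p'],r['mask']) for r in ctrl.trace(p,'wedge') if (r['mask']&near).sum()>.7*r['mask'].sum()]
leg=np.array([.5545,.041])
vis=f.copy(); vis[ms[0][1]]=(255,0,255)
for n,m in ms:
    def cost(q): return np.abs(sil(p,tr(W,q))-m).sum()
    r=minimize(cost,q0,method='Nelder-Mead',options=dict(initial_simplex=[q0+d for d in ([0,0,0],[.01,0,0],[0,.01,0],[0,0,.06])],xatol=1e-4,fatol=.5)); q=r.x
    c,s=np.cos(q[2]),np.sin(q[2]); l=np.array([[c,s],[-s,c]])@(leg-q[:2])
    print(n,m.sum(),'q',np.round(q,4),'cost',round(r.fun,1),'tip',np.round(tr(np.array([[.08,0,0]]),q)[0,:2],4),'butt',np.round(tr(np.array([[-.08,0,0]]),q)[0,:2],4),'leg in wedge',np.round(l,4))
cv2.imwrite('pics/%s.png'%sys.argv[1],cv2.resize(np.vstack([f[y0:y0+75,x0:x0+200],vis[y0:y0+75,x0:x0+200]]) if 0 else f[y0:y0+140,x0:x0+190],None,fx=4,fy=4,interpolation=cv2.INTER_CUBIC))
E
python3 wf.py push2 side .600 .173 -1.75; python3 st.py
```

```text
colour 415 q [ 0.5976  0.1734 -1.7768] cost 412.8 tip [0.5812 0.0951] butt [0.614  0.2517] leg in wedge [ 0.1384 -0.0151]
net 0.85 761 q [ 0.5959  0.1765 -1.7935] cost 63.0 tip [0.5783 0.0984] butt [0.6136 0.2545] leg in wedge [ 0.1413 -0.0105]
t 9.5 pos [0.6208 0.1395 0.0033] F [-0.39 -0.55 -1.07] open -0.0 jaw yaw -0.3108 z [ 0.  0. -1.]
```

View pics/push2.png

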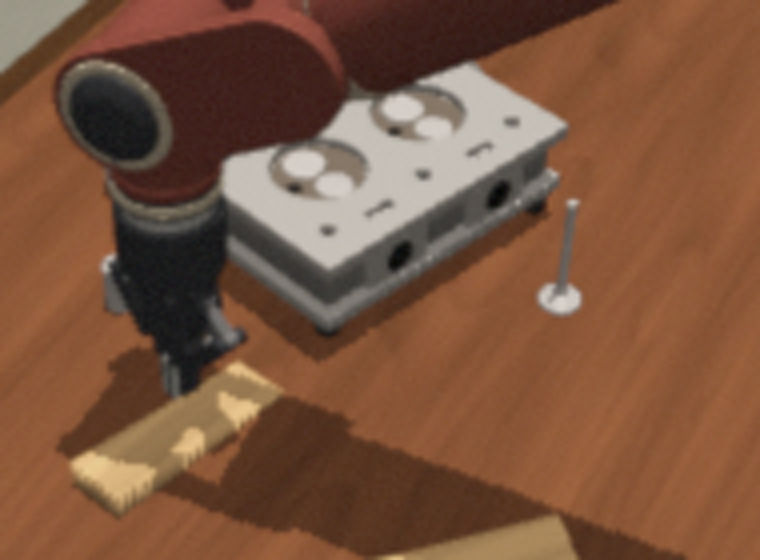

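The wedge is turning as planned: its heading is about −1.79 and the leg is still 10–15 mm off its axis. I'll push another 6 mm.

carry_out --pt "-0.12 0.04 0 0 0 0 0" --pt "-0.11 0.03 0 0 0 0 0" --pt "0 0 0 0 0 0 0" --pt "0 0 0 0 0 0 0"

```text
t: 9.9
tool_pos: [0.615, 0.1412, 0.0033]
tool_rot: [-2.539, -1.851, 0.0]
contact_force: [0.1, 0.0, 0.2]
opening: 0.0001
```

```bash
python3 wf.py push3 side .594 .175 -1.83; python3 st.py
```

```text
colour 410 q [ 0.5948  0.1761 -1.8478] cost 426.9 tip [0.573  0.0992] butt [0.6167 0.2531] leg in wedge [ 0.141  -0.0018]
net 0.72 870 q [ 0.5944  0.1792 -1.8678] cost 53.8 tip [0.571  0.1027] butt [0.6178 0.2557] leg in wedge [0.1438 0.0023]
t 10.0 pos [0.6151 0.1412 0.0033] F [-0.61  0.89  0.73] open 0.0001 jaw yaw -0.311 z [-0.  0. -1.]
```

The wedge now points at the leg to within about 2 mm, with a heading of about −1.86. I'll retreat, lift and go behind the butt.

carry_out --pt "0.4 -0.13 0 0 0 0 0" --pt "0.1 0 1 0 0 0 0" --pt "0 1 1 0 0 0 0" --pt "0 1 1 0 0 0 0.2" --pt "0 1 0 0 0 0 0.2" --pt "0 1 0 0 0 0 0.2" --pt "0 1 0 0 0 0 0.2" --pt "0 1 0 0 0 0 0.2" --pt "0 0.15 0 0 0 0 0.2" --pt "0 0 0 0 0 0 0.2"

```text
t: 11.0
tool_pos: [0.628, 0.292, 0.0782]
tool_rot: [2.537, 1.852, 0.0]
contact_force: [0.1, 0.1, 0.4]
opening: 0.0172
```

```bash
python3 st.py; python3 wf.py a1 top .594 .176 -1.85;python3 wf.py a2 side .594 .176 -1.85; python3 - <<'E'
from h import *
p=ctrl.get_image('top'); print(proj(p,[[.6278,.295,0]]))
E
```

```text
t 11.0 pos [0.628  0.292  0.0782] F [0.08 0.11 0.44] open 0.0172 jaw yaw -0.3099 z [ 0. -0. -1.]
colour 770 q [ 0.5946  0.1792 -1.8666] cost 84.0 tip [0.5713 0.1027] butt [0.6179 0.2557] leg in wedge [0.1439 0.0019]
net 0.81 783 q [ 0.5945  0.1792 -1.8557] cost 79.1 tip [0.572  0.1024] butt [0.617 0.256] leg in wedge [0.1439 0.0005]
colour 741 q [ 0.5946  0.175  -1.8924] cost 108.2 tip [0.5694 0.0991] butt [0.6199 0.2509] leg in wedge [0.1398 0.0043]
net 0.59 759 q [ 0.5942  0.1774 -1.8379] cost 69.1 tip [0.5731 0.1002] butt [0.6154 0.2545] leg in wedge [ 0.142  -0.0023]
[[271.02339385 182.63446252]]
```

View pics/a1.png

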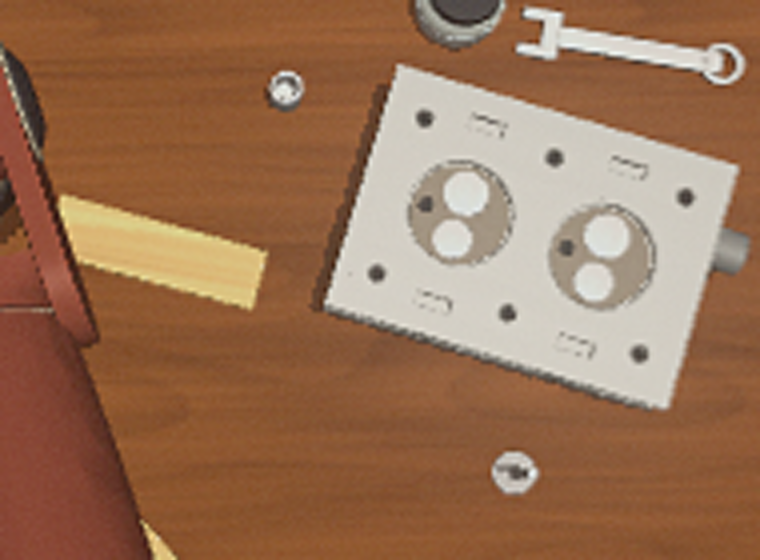

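View pics/a2.png

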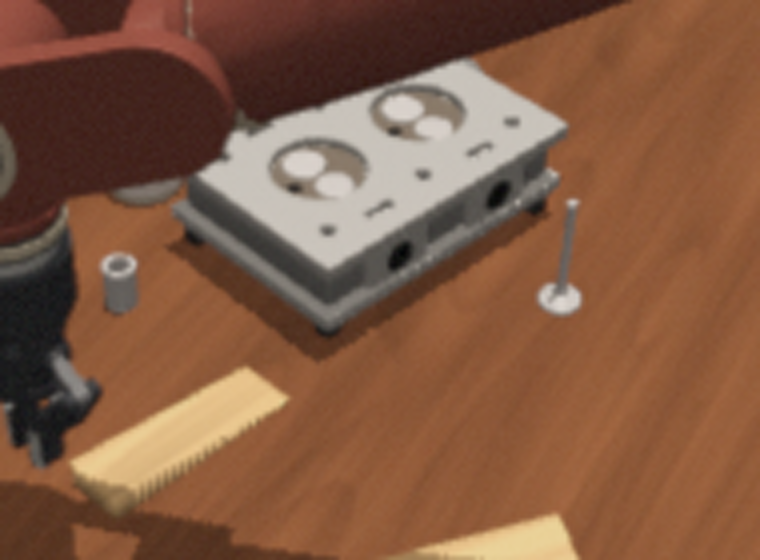

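The wedge is now aligned to within about 2 mm. I'll lower behind the butt and push.

carry_out --pt "0 0 -1 0 0 0.2 0.2" --pt "0 0 -1 0 0 0 0.2" --pt "0 0 -0.8 0 0 0 0.2" --pt "0 0 0 0 0 0 0.2" --pt "-0.115 -0.383 0 0 0 0 0.2" --pt "-0.115 -0.383 0 0 0 0 0.2" --pt "-0.06 -0.19 0 0 0 0 0.2" --pt "-0.06 -0.19 0 0 0 0 0.2" --pt "-0.06 -0.19 0 0 0 0 0.2" --pt "-0.06 -0.19 0 0 0 0 0.2" --pt "0 0 0 0 0 0 0.2"

```text
t: 12.35
tool_pos: [0.6157, 0.2529, 0.0084]
tool_rot: [2.52, 1.875, -0.0]
contact_force: [0.1, -0.9, 0.3]
opening: 0.017
```

carry_out --pt "-0.115 -0.383 0 0 0 0 0.2" --pt "-0.115 -0.383 0 0 0 0 0.2" --pt "-0.115 -0.383 0 0 0 0 0.2" --pt "0 0 0 0 0 0 0.2"

```text
t: 12.75
tool_pos: [0.6066, 0.2233, 0.008]
tool_rot: [-2.521, -1.874, 0.002]
contact_force: [-0.2, 0.3, 0.4]
opening: 0.0168
```

```bash
python3 st.py; python3 wf.py b2 side .58 .13 -1.86;python3 wf.py b1 top .58 .13 -1.86; 
```

```text
t 12.75 pos [0.6066 0.2233 0.008 ] F [-0.22  0.34  0.43] open 0.0168 jaw yaw -0.2923 z [-0.001 -0.001 -1.   ]
colour 505 q [ 0.5765  0.1242 -1.8656] cost 280.3 tip [0.5532 0.0477] butt [0.5997 0.2007] leg in wedge [0.086  0.0031]
net 0.94 499 q [ 0.5784  0.1314 -1.7923] cost 278.1 tip [0.5609 0.0533] butt [0.596  0.2094] leg in wedge [ 0.0934 -0.0035]
colour 582 q [ 0.5794  0.1359 -1.8568] cost 267.8 tip [0.5568 0.0592] butt [0.6019 0.2127] leg in wedge [0.0981 0.0029]
net 0.64 627 q [ 0.5796  0.1371 -1.8585] cost 227.3 tip [0.5569 0.0604] butt [0.6023 0.2139] leg in wedge [0.0993 0.0032]
```

View pics/b2.png

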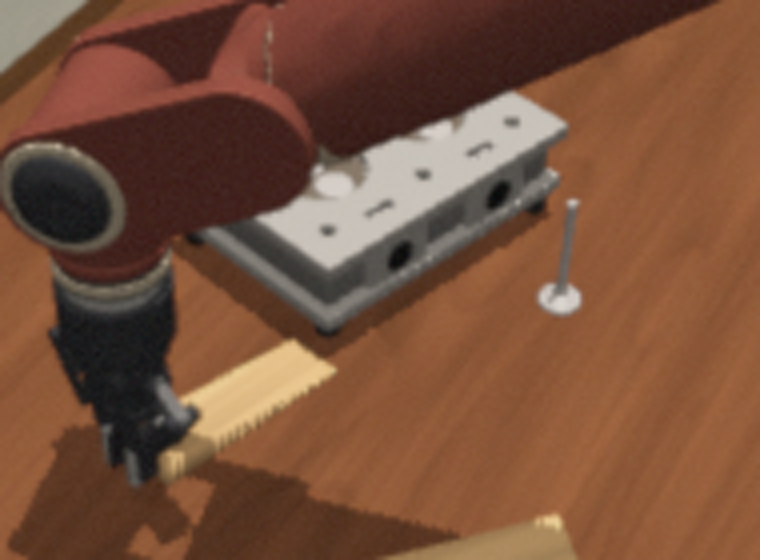

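The wedge is tracking straight, with its tip about 18 mm short of the leg. I'll keep pushing, more slowly.

carry_out --pt "-0.115 -0.383 0 0 0 0 0.2" --pt "-0.115 -0.383 0 0 0 0 0.2" --pt "-0.06 -0.19 0 0 0 0 0.2" --pt "-0.06 -0.19 0 0 0 0 0.2" --pt "-0.06 -0.19 0 0 0 0 0.2" --pt "0 0 0 0 0 0 0.2"

```text
t: 13.55
tool_pos: [0.5967, 0.1907, 0.0082]
tool_rot: [-2.521, -1.875, 0.001]
contact_force: [0.6, 0.7, 0.2]
opening: 0.0174
```

carry_out --pt "-0.035 -0.115 0 0 0 0 0.2" --pt "-0.035 -0.115 0 0 0 0 0.2" --pt "0 0 0 0 0 0 0.2"

```text
t: 13.85
tool_pos: [0.5952, 0.1854, 0.0083]
tool_rot: [2.52, 1.876, -0.0]
contact_force: [-0.0, 0.9, -0.3]
opening: 0.0174
```

```bash
python3 st.py;python3 wf.py c1 top .567 .095 -1.86; 
```

```text
t 13.85 pos [0.5952 0.1854 0.0083] F [-0.03  0.91 -0.35] open 0.0174 jaw yaw -0.2911 z [-0. -0. -1.]
colour 437 q [ 0.5671  0.0966 -1.8707] cost 410.1 tip [0.5434 0.0202] butt [0.5907 0.1731] leg in wedge [0.0569 0.0044]
net 0.90 483 q [ 0.5674  0.0966 -1.8649] cost 354.3 tip [0.5442 0.02  ] butt [0.5906 0.1731] leg in wedge [0.0569 0.0037]
```

View pics/c1.png

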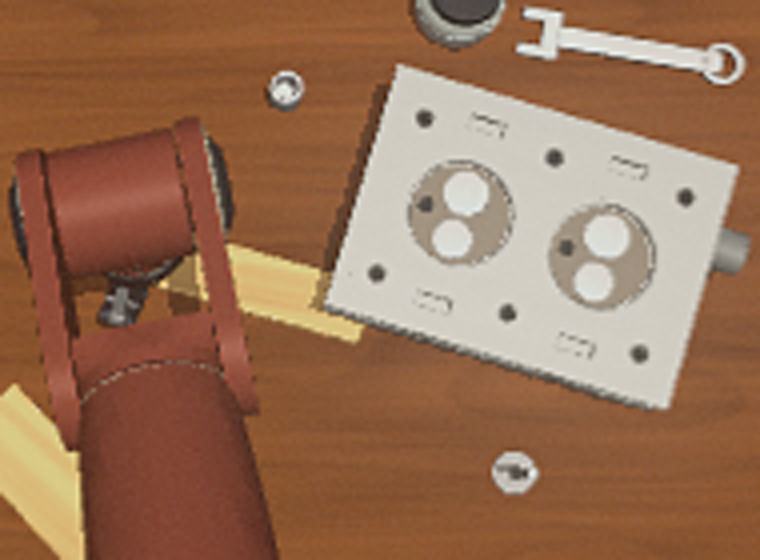

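The wedge is about 22 mm past the leg axis and there's no resistance yet. I'll go on in small steps and watch the force.

carry_out --pt "-0.023 -0.077 0 0 0 0 0.2" --pt "-0.023 -0.077 0 0 0 0 0.2" --pt "0 0 0 0 0 0 0.2"

```text
t: 14.25
tool_pos: [0.594, 0.1816, 0.0083]
tool_rot: [2.52, 1.876, -0.0]
contact_force: [0.4, -0.6, -0.9]
opening: 0.017
```

carry_out --pt "-0.023 -0.077 0 0 0 0 0.2" --pt "-0.012 -0.038 0 0 0 0 0.2" --pt "0 0 0 0 0 0 0.2"

```text
t: 14.55
tool_pos: [0.5931, 0.1787, 0.0082]
tool_rot: [2.52, 1.876, -0.0]
contact_force: [-0.2, 0.8, 0.6]
opening: 0.0171
```

carry_out --pt "-0.023 -0.077 0 0 0 0 0.2" --pt "-0.012 -0.038 0 0 0 0 0.2" --pt "0 0 0 0 0 0 0.2"

```text
t: 14.85
tool_pos: [0.5923, 0.1759, 0.0083]
tool_rot: [2.52, 1.876, -0.0]
contact_force: [0.6, -0.7, -1.1]
opening: 0.017
```

carry_out --pt "-0.023 -0.077 0 0 0 0 0.2" --pt "-0.012 -0.038 0 0 0 0 0.2" --pt "0 0 0 0 0 0 0.2"

```text
t: 15.15
tool_pos: [0.5914, 0.173, 0.0083]
tool_rot: [2.52, 1.876, -0.0]
contact_force: [-0.3, -0.5, 0.1]
opening: 0.0173
```

carry_out --pt "-0.023 -0.077 0 0 0 0 0.2" --pt "0 0 0 0 0 0 0.2"

```text
t: 15.35
tool_pos: [0.5908, 0.1711, 0.0083]
tool_rot: [-2.52, -1.876, 0.0]
contact_force: [-0.2, -0.0, -0.3]
opening: 0.0169
```

carry_out --pt "-0.023 -0.077 0 0 0 0 0.2" --pt "0 0 0 0 0 0 0.2"

```text
t: 15.55
tool_pos: [0.5903, 0.1694, 0.0083]
tool_rot: [-2.52, -1.876, -0.0]
contact_force: [0.3, 1.5, 0.0]
opening: 0.0168
```

carry_out --pt "-0.023 -0.077 0 0 0 0 0.2" --pt "0 0 0 0 0 0 0.2"

```text
t: 15.75
tool_pos: [0.5898, 0.1677, 0.0083]
tool_rot: [-2.52, -1.876, -0.001]
contact_force: [0.7, 3.9, -0.8]
opening: 0.0167
```

The leg is starting to bear at about 40 mm in, at 4 N.

carry_out --pt "-0.012 -0.038 0 0 0 0 0.2" --pt "0 0 0 0 0 0 0.2"

```text
t: 15.95
tool_pos: [0.5896, 0.1671, 0.0085]
tool_rot: [-2.52, -1.875, -0.002]
contact_force: [1.3, 4.4, -1.3]
opening: 0.0174
```

carry_out --pt "-0.012 -0.038 0 0 0 0 0.2" --pt "0 0 0 0 0 0 0.2"

```text
t: 16.15
tool_pos: [0.5894, 0.1664, 0.0085]
tool_rot: [-2.52, -1.875, -0.003]
contact_force: [0.9, 5.4, -1.6]
opening: 0.0172
```

carry_out --pt "-0.012 -0.038 0 0 0 0 0.2" --pt "0 0 0 0 0 0 0.2"

```text
t: 16.35
tool_pos: [0.5893, 0.1658, 0.0086]
tool_rot: [-2.519, -1.875, -0.004]
contact_force: [2.4, 7.2, -1.0]
opening: 0.0173
```

carry_out --pt "-0.012 -0.038 0 0 0 0 0.2" --pt "0 0 0 0 0 0 0.2"

```text
t: 16.55
tool_pos: [0.5891, 0.1651, 0.0086]
tool_rot: [-2.519, -1.875, -0.005]
contact_force: [2.9, 7.2, -1.2]
opening: 0.0174
```

carry_out --pt "-0.012 -0.038 0 0 0 0 0.2" --pt "0 0 0 0 0 0 0.2"

```text
t: 16.75
tool_pos: [0.5889, 0.1646, 0.0087]
tool_rot: [-2.519, -1.874, -0.006]
contact_force: [2.9, 9.1, -2.4]
opening: 0.0172
```

The force is about 9.5 N, so the wedge should be snug. I'll back off and press-test the corner.

carry_out --pt "0.11 0.38 0 0 0 0 0.2" --pt "0.17 0.57 0 0 0 0 0.2" --pt "0 0 1 0 0 0 0" --pt "0 0 1 0 0 0 0" --pt "0 0 1 0 0 0 0" --pt "0 0 1 0 0 0 0" --pt "-0.27 -1 1 0 0 0 0" --pt "-0.27 -1 0 0 0 0 0" --pt "-0.27 -1 0 0 0 0 0" --pt "-0.27 -1 0 0 0 0 0" --pt "-0.27 -1 0 0 0 0 0" --pt "-0.27 -0.9 0 0 0 0 0"

```text
t: 17.95
tool_pos: [0.5545, 0.038, 0.1334]
tool_rot: [2.519, 1.876, -0.002]
contact_force: [-0.1, -0.5, -0.6]
opening: 0.0003
```

```bash
python3 st.py;python3 wf.py d1 side .56 .076 -1.86;python3 wf.py d2 top .56 .076 -1.86 
```

```text
t 17.95 pos [0.5545 0.038  0.1334] F [-0.12 -0.47 -0.56] open 0.0003 jaw yaw -0.2908 z [-0.001 -0.001 -1.   ]
colour 156 q [ 0.5625  0.0773 -1.8891] cost 580.8 tip [0.5375 0.0013] butt [0.5875 0.1533] leg in wedge [0.037  0.0038]
net 0.77 644 q [ 0.5627  0.0789 -1.8738] cost 95.5 tip [0.5389 0.0026] butt [0.5866 0.1553] leg in wedge [0.0387 0.0035]
colour 180 q [ 0.5614  0.0804 -1.87  ] cost 654.4 tip [0.5378 0.0039] butt [0.585  0.1568] leg in wedge [0.0397 0.005 ]
```

View pics/d1.png

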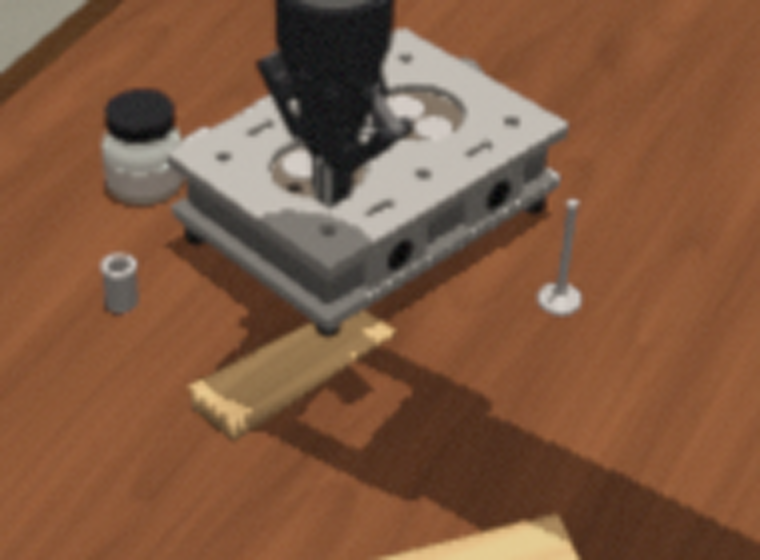

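The leg now stands on the wedge, near its mid-width and about 38 mm ahead of its centre. I'll press the corner.

carry_out --pt "0 0.1 -1 0 0 0 0" --pt "0 0 -0.6 0 0 0 0" --pt "0 0 -0.08 0 0 0 0" --pt "0 0 -0.06 0 0 0 0" --pt "0 0 0 0 0 0 0" --pt "0 0 0 0 0 0 0"

```text
t: 18.75
tool_pos: [0.5555, 0.0415, 0.0908]
tool_rot: [2.519, 1.875, 0.002]
contact_force: [-0.3, 0.0, 0.2]
opening: -0.0002
```

carry_out --pt "0 0 -0.04 0 0 0 0" --pt "0 0 0 0 0 0 0"

```text
t: 18.95
tool_pos: [0.555, 0.0413, 0.0893]
tool_rot: [2.52, 1.875, 0.001]
contact_force: [-0.3, -0.0, -0.3]
opening: 0.0001
```

carry_out --pt "0 0 -0.03 0 0 0 0" --pt "0 0 0 0 0 0 0"

```text
t: 19.15
tool_pos: [0.5547, 0.0414, 0.0881]
tool_rot: [2.52, 1.876, -0.0]
contact_force: [-0.1, 1.2, 0.7]
opening: -0.0001
```

carry_out --pt "0 0 -0.03 0 0 0 0" --pt "0 0 0 0 0 0 0"

```text
t: 19.35
tool_pos: [0.5548, 0.0414, 0.0876]
tool_rot: [2.52, 1.876, 0.0]
contact_force: [-1.0, 0.5, 1.7]
opening: 0.0001
```

carry_out --pt "0 0 -0.04 0 0 0 0" --pt "0 0 0 0 0 0 0"

```text
t: 19.55
tool_pos: [0.5549, 0.0414, 0.0875]
tool_rot: [-2.52, -1.876, 0.0]
contact_force: [-3.2, 0.5, 7.3]
opening: 0.0001
```

carry_out --pt "0 0 -0.03 0 0 0 0" --pt "0 0 0 0 0 0 0"

```text
t: 19.75
tool_pos: [0.5549, 0.0414, 0.0874]
tool_rot: [-2.52, -1.876, 0.001]
contact_force: [-5.3, 0.5, 10.4]
opening: 0.0001
```

carry_out --pt "0 0 -0.03 0 0 0 0" --pt "0 0 0 0 0 0 0"

```text
t: 19.95
tool_pos: [0.5549, 0.0414, 0.0873]
tool_rot: [-2.52, -1.876, 0.001]
contact_force: [-7.2, -0.1, 13.9]
opening: 0.0004
```

The corner is stiff: it gives less than 0.5 mm from 2 to 14 N. I'll ease off slightly, hold, then lift off and retreat.

carry_out --pt "0 0 0.03 0 0 0 0" --pt "0 0 0 0 0 0 0" --pt "0 0 0 0 0 0 0" --pt "0 0 0 0 0 0 0" --pt "0 0 0 0 0 0 0"

```text
t: 20.45
tool_pos: [0.5549, 0.0414, 0.0874]
tool_rot: [-2.52, -1.876, 0.001]
contact_force: [-6.6, 0.0, 10.1]
opening: -0.0002
```

carry_out --pt "0 0 0.06 0 0 0 0" --pt "0 0 0.06 0 0 0 0" --pt "0 0 0.2 0 0 0 0" --pt "0 0 1 0 0 0 0" --pt "0 0 1 0 0 0 0" --pt "0 0 1 0 0 0 0" --pt "-0.5 1 1 0 0 0 0" --pt "-0.5 1 1 0 0 0 0" --pt "-0.5 1 0 0 0 0 0" --pt "-0.5 1 0 0 0 0 0" --pt "-0.5 1 0 0 0 0 0" --pt "-0.5 1 0 0 0 0 0"

```text
t: 21.65
tool_pos: [0.4791, 0.1923, 0.2187]
tool_rot: [2.52, 1.876, 0.001]
contact_force: [0.8, 0.5, -0.4]
opening: 0.0001
```

carry_out --pt "0 1 0.5 0 0 0 0" --pt "0 1 0.5 0 0 0 0" --pt "0 1 0.5 0 0 0 0" --pt "0 1 0 0 0 0 0" --pt "0 1 0 0 0 0 0" --pt "0 1 0 0 0 0 0" --pt "0 1 0 0 0 0 0" --pt "0 0 0 0 0 0 0"

```text
t: 22.45
tool_pos: [0.4792, 0.3685, 0.2557]
tool_rot: [-2.517, -1.879, 0.0]
contact_force: [0.3, 0.2, 0.0]
opening: 0.0003
```

```bash
python3 st.py;python3 wf.py e1 side .56 .078 -1.86;python3 wf.py e2 top .56 .078 -1.86 
```

```text
t 22.45 pos [0.4792 0.3685 0.2557] F [0.34 0.22 0.02] open 0.0003 jaw yaw -0.2882 z [-0.001  0.    -1.   ]
colour 570 q [ 0.5618  0.076  -1.8981] cost 172.4 tip [5.361e-01 3.000e-04] butt [0.5875 0.1518] leg in wedge [0.0355 0.0043]
net 0.73 667 q [ 0.5633  0.0798 -1.8416] cost 94.8 tip [0.5419 0.0027] butt [0.5847 0.1569] leg in wedge [0.0397 0.0019]
colour 622 q [ 0.5623  0.0809 -1.8742] cost 226.6 tip [0.5384 0.0046] butt [0.5862 0.1573] leg in wedge [0.0405 0.0044]
net 0.63 582 q [ 0.5632  0.0811 -1.8731] cost 250.3 tip [0.5394 0.0047] butt [0.587  0.1574] leg in wedge [0.0408 0.0036]
```

View pics/e1.png

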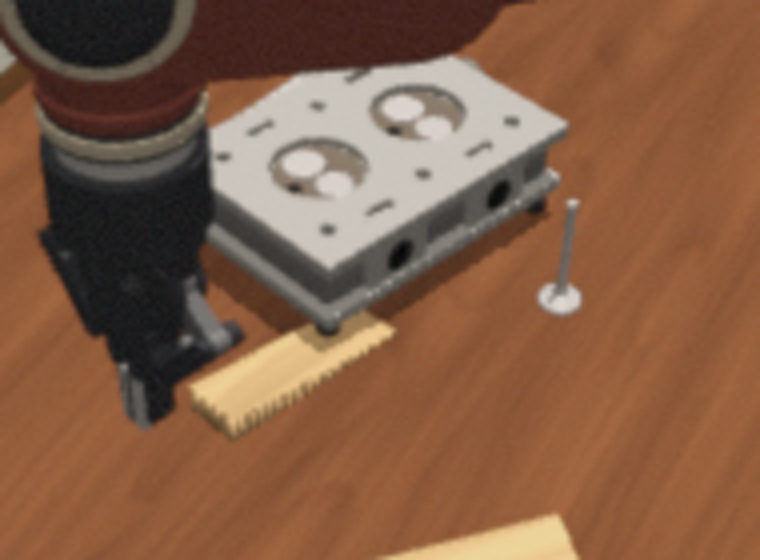

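View pics/e2.png

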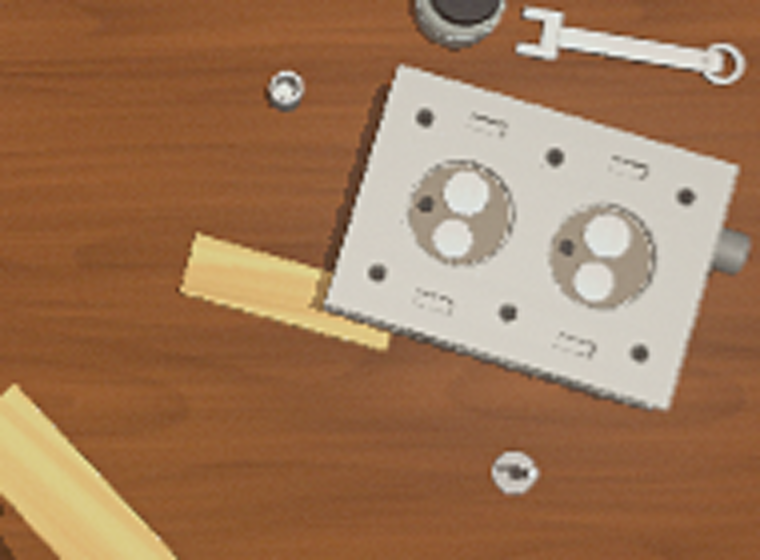

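The head hasn't shifted: its deck corners are at the same pixels as before. The leg stands on the wedge about 4 mm off its axis, and the other objects are undisturbed. Handing in.

```bash
python3 - <<'E'
from h import *
print(ctrl.finish_job())
E
```

```text
the job is handed in; nothing more can be done
None
```

I wedged the short leg and handed the job in at about 22.5 s of the 72 s allowed; no verdict was reported.

- **Rock test:** I pressed the corner and it gave about 6–7 mm, stiffening at about 10 N when the leg met the bench.
- **Wedging:** I turned the smallest wedge by a side push until it pointed at the leg. Then I pushed it in by the butt; the leg began to bear about 40 mm in, and I stopped at about 9.5 N.
- **Firm re-press:** With 10–14 N on the corner, the deck stayed at about 87.4 mm and gave less than 0.5 mm between 2 and 14 N.
- **Final pictures:** The leg is about 40 mm ahead of the wedge's centre and 2–4 mm off its axis. The head's deck corners are within a pixel of where they started. The valve, socket, spanner and jar look undisturbed, though the jar was partly out of the last frames. The gripper is clear of everything.
- **Disagreements:** The side and top camera fits of the wedge differ by up to about 5 mm lengthwise, which is well inside tolerance. I judged the head's tilt and the wedge's load from the press stiffness, the deck height and the driving force, not by direct measurement. The firm press also carried a sideways force of 5–7 N, but the head did not visibly shift.

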